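# Put the reception desk's mouse, data terminal and hand-rub bottle back in their own places

## Robot

A 6-joint arm with a two-finger parallel gripper is mounted at the origin on the work surface. World frame = base frame: x ahead of the robot, y to its left, z up, the work surface at z = 0. Lengths are in m, angles in rad, forces in N, time in s.
With the tool pointing down it reaches from about 0.325 to 0.9 m from the base axis. Payload 3.5 kg.
Tool frame: the origin (TCP) lies between the finger pads; the fingertips stand 8 mm ahead of it and the grasp point (between the pads) lies 11 mm behind it (arm.tip_reach is the distance from the TCP to the fingertips, in m); z points along the fingers, y is the line along which they close (so a half turn about z gives the same grasp; the last joint's range is limited). The gripper opens to 85 mm and grips with 20 to 120 N. Pads are 22 mm wide; open, the fingers measure 114 mm over their backs; the gripper's body (76 mm by 85 mm) begins 54 mm behind the grasp point. The pads swing forward as they close: fully open they stand 13 mm farther back than shut.
Start: joints at [-1.417, 0.276, -0.026, 1.268, 0, 1.467], TCP at [0.159, -0.605, 0.239] pointing down, gripper open.
Joint ranges: [-3.12, 3.12], [-0.85, 1.88], [-1.08, 1.24], [-1.95, 2.15], [-1.57, 1.53], [-3.14, 3.14]. Speed limits (rad/s): [2.57, 2.57, 3.14, 3.14, 3.14, 3.14].

## Interface

Orientations are given as a unit quaternion [w, x, y, z].
In Python, from cell import monitor, imaging, arm gives the robot as it stands.
- The arm moves only by the tool arm_command, never from a script. Its argument "targets" is a list of rows, each a list of 6 numbers: the shift along the tool's x, y, z in units of 300 mm (1.0 is 300 mm), then the turn, a rotation vector about the tool's x, y, z in units of 30 degrees (1.0 is 30 degrees). In form: [[tx, ty, tz, ax, ay, az], ...]. A call has 1 to 12 rows; each row is the pose to reach, as a shift and turn from the pose commanded when the call began, along the tool's axes at that moment; what a row does not reach only later rows make up. A row lasts 1/12 s, in which the tool goes at most 41.7 mm and 7.16 degrees, less where a joint would pass 70% of its speed; a pose out of reach is approached as far as the arm can. A call with a number of a shift or a turn outside -1 to 1 is refused whole. A call with a gripper value outside its range is refused whole. "claw" is the opening, from 0 (shut) to 1 (fully open), set as the call begins (left out, the last holds). The fingers move at their own pace and stop on an object; "force" is the grip in N (left out, the last holds). Time passes only in rows, so rows that repeat a pose let the fingers close. It gives the time, the measured TCP pose, the force, the opening and the grip force at its end, in the units of the state.
- monitor.get_obs(): the state, without advancing time (a new reading comes with each control period).
- imaging.get_image(name): name is "scene" or "top" or "wrist"; returns a dict with "img" (384x512x3 uint8, red, green, blue), "intrinsics" (3x3 intrinsics, pixels), "rvec" (rotation vector, rad) and "tvec" (3), from world to camera coordinates, as OpenCV has them. Camera axes: x right, y down, z forward; pixel columns grow to the right and rows downward; lengths in m; the calibration is good to about 2 mm. A picture is of the moment at which its call begins. There is no depth.
- arm.hand_in(): hands the job in; it is judged then, once.
The state is a dict: "clock": time; "joints": joint angles; "qd": joint speeds; "tau": joint torques, N m; "ee_pos": TCP position; "tcp_rot": TCP orientation; "contact_force": force on the tool from outside, world axes, zero at the start; "wrist_torque": the same for the moment, N m; "width": finger opening in m; "grip_force": force on a finger pad.
Only numpy, scipy, OpenCV 4.12 (cv2) and the standard library are available. Lean on these libraries where they do the work, as an engineer would, in place of code of your own. Each camera call takes 0.05 s, during which the arm holds its last target. There are 200 camera calls.

## Task

After the desk was wiped down, three things were put back in each other's places: the pump bottle stands on the charging pad, the handheld terminal lies on the mouse mat and the mouse sits in the steel drip saucer. Put each one back where it belongs: the bottle upright in the middle of the drip saucer, the terminal screen up in the middle of the charging pad and lined up lengthwise with it, and the mouse right way up in the middle of the mouse mat, using a clear spot such as the notepad to park one meanwhile. Set things down rather than dropping them, keep the bottle upright throughout, and leave the jar and the stamp where they stand.

Things in the scene. Friction and masses are not known exactly. Their poses are not given: they have to be found in the camera images.
- bottle: Loose white pump bottle, 270 g, 62 mm diameter, 176 mm tall. Body up to 113 mm, shoulder to 126, ribbed collar 33 mm diameter at 126 to 156 mm (grip it here from above), pump head 24 mm diameter at 163 to 175 mm; nozzle 10 mm wide, reaching 38 mm from the axis. Origin: centre of underside; z up, x towards the nozzle (close the fingers along y to clear it). Starts on the charging pad.
- terminal: Loose handheld data terminal, grey and black with dark screen and light keys, 230 g, a flat slab 150 mm long lying screen up: grip end 58 mm wide, 19 mm thick (x -75 to +29 mm), black scan head 62 mm wide, 22 mm thick (x +29 to +75 mm). Origin: centre of underside; x along its length towards the scan head, y across, z up out of the screen. Starts on the mouse mat.
- mouse: Loose black wireless computer mouse, 95 g, 106 mm long, 60 mm wide, 37 mm high, steep sides up to about 21 mm height and domed above. Origin: centre of its underside; x along its length towards the wheel end, y across, z up. It starts in the drip saucer.
- saucer: Drip saucer, the bottle's place: round shallow dish of pale bright steel, fixed, 146 mm outer diameter, inner floor 3 mm above the desk and at least 122 mm in diameter, rim 8 mm high. Origin: centre of its underside on the desk; z up.
- charger: Charging pad, the terminal's place: flat grey slab with a black top panel and a round coil mark at its centre, fixed, 170 mm long (its x), 96 mm wide (its y), top 12 mm above the desk and level. Origin: centre of its underside on the desk; z up.
- mat: Mouse mat, the mouse's place: flat dark grey rectangle, fixed, 200 mm (its x) by 160 mm (its y), 4 mm thick. Origin: centre of its underside on the desk; z up.
- notepad: Plain white ruled notepad with a grey bound edge, lying flat and clear, fixed, 148 mm (its x) by 105 mm (its y), top 10 mm above the desk: a free spot on which a thing may be parked meanwhile. Origin: centre of its underside on the desk; z up.
- jar: Loose specimen jar to be left alone: clear, white lid, 55 mm diameter, 70 mm tall. It stands in the midst of the other things. Origin: centre of its underside.
- stamp: Loose self-inking stamp to be left alone: black and grey, standing, base 62 mm (its x) by 36 mm (its y), 84 mm tall. It stands nearer the robot than the jar. Origin: centre of its underside.
There are look-alikes about, which are no part of the job. What is shaped like the terminal but turquoise is not meant.

How it is judged:
By the outcome, as a careful person would: the job done as asked, in the order asked, and still so for the second after the job is handed in, with the robot touching nothing.
It also fails if it takes over 120 s, if anything falls off the work surface, if the arm or the gripper's body presses on something with over 40 N, if the wrist force passes 120 N, or if a joint passes its speed limit or range.

## Working session

There is one attempt and no reset: what is moved stays moved. The work goes in short steps, Python scripts to look and compute and a tool call to move; the robot and the scene stay as the last step left them, time stands still between calls to the robot, and variables do not carry over. Pictures are saved under pics/ and viewed, at most 14 in all, crops included, and the job is handed in when it is done.

Besides the shell and the picture viewer there is one more tool, called after ">>>" in YAML: its name, and indented under it one key for each argument. arm_command: Moves the arm, as the interface text tells. Its arguments: {"type":"object","properties":{"targets":{"type":"array"},"claw":{"type":"number"},"force":{"type":"number"}},"required":["targets"]}

```bash
mkdir -p pics
cat > h.py <<'E'
import numpy as np, cv2
from scipy.spatial.transform import Rotation as R
from cell import monitor, imaging, arm
def snap(name, fn=None, scale=1.5):
    d=imaging.get_image(name)
    if fn: cv2.imwrite('pics/'+fn, cv2.resize(d['img'][:,:,::-1],None,fx=scale,fy=scale,interpolation=cv2.INTER_CUBIC))
    return d
def w(d,uv,z):
    "pixels (512 scale) -> world at height z"
    K=np.array(d['intrinsics']);Rm=cv2.Rodrigues(np.array(d['rvec'],float))[0];t=np.array(d['tvec'],float).ravel()
    c=-Rm.T@t; r=(Rm.T@np.linalg.inv(K)@np.c_[np.array(uv,float).reshape(-1,2),np.ones(len(np.array(uv).reshape(-1,2)))].T).T
    return c+r*((z-c[2])/r[:,2:3])
def proj(d,P):
    return cv2.projectPoints(np.array(P,float).reshape(-1,1,3),np.array(d['rvec'],float),np.array(d['tvec'],float),np.array(d['intrinsics']),None)[0].reshape(-1,2)
def delta(p,yaw=None):
    "row to reach TCP p, pointing down, finger-closing-line y at world angle yaw (rad)"
    o=monitor.get_obs(); q=np.array(o['tcp_rot']); r=R.from_quat(q[[1,2,3,0]])
    s=r.inv().apply(np.array(p)-o['ee_pos'])/.3
    return s
E
python3 - <<'E'
from h import *
import pickle
o=monitor.get_obs(); print({k:np.round(v,3) for k,v in o.items()}, arm.tip_reach)
for n in('top','scene'):
    d=snap(n,n+'0.png'); pickle.dump(d,open(n+'0.pkl','wb')); print(n,np.round(w(d,[[256,192],[0,0],[511,0],[0,383],[511,383]],0),3).tolist())
E
```

```text
{'clock': np.float64(0.0), 'joints': array([-1.417,  0.277, -0.028,  1.268,  0.   ,  1.467]), 'qd': array([-0.002, -0.001, -0.   ,  0.   ,  0.002,  0.002]), 'tau': array([-0.0000e+00, -4.4551e+01,  2.9520e+01,  1.6000e-02, -0.0000e+00,
       -0.0000e+00]), 'ee_pos': array([ 0.159, -0.604,  0.238]), 'tcp_rot': array([-0.001,  0.992,  0.128, -0.   ]), 'contact_force': array([-0.168,  0.25 , -0.238]), 'wrist_torque': array([-0.001,  0.017,  0.017]), 'grip_force': np.float64(0.0), 'width': np.float64(0.085)} 0.008
top [[0.477, -0.002, 0.0], [0.931, 0.718, 0.0], [1.054, -0.631, 0.0], [-0.003, 0.526, 0.0], [0.096, -0.607, 0.0]]
scene [[0.443, -0.028, 0.0], [0.726, -1.784, 0.0], [-1.418, -0.359, 0.0], [1.068, 0.081, 0.0], [0.343, 0.594, 0.0]]
```

View pics/top0.png

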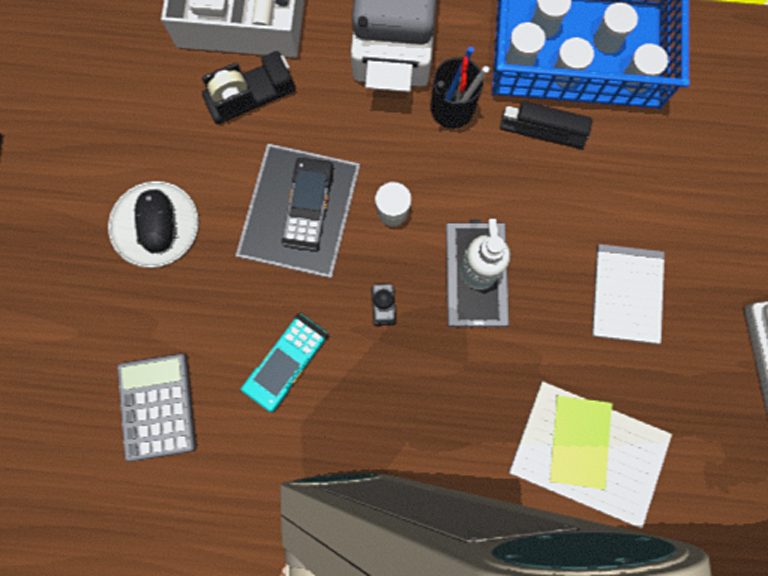

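View pics/scene0.png

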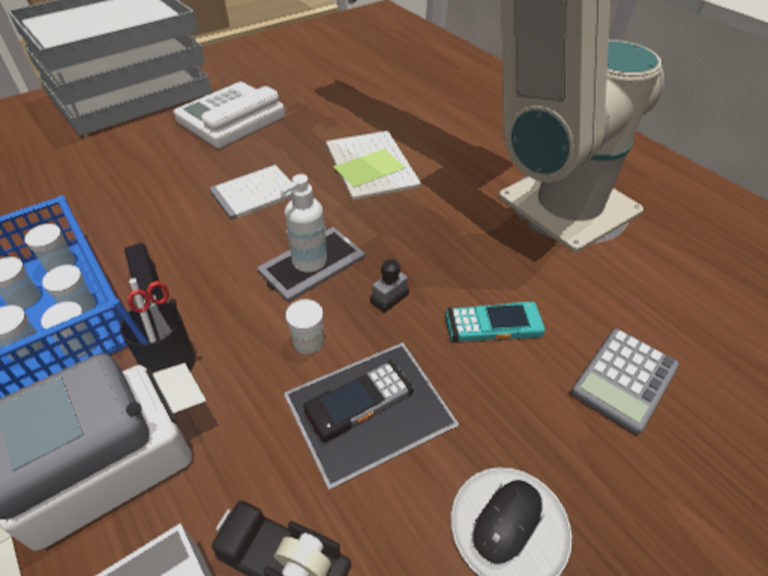

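The top view shows (768-scale) the saucer at (154,224) with the mouse in it, the mat with corners (268,146), (358,162), (332,276), (237,256) and the terminal on it with its head up at (314,165). The charger spans (446,223) to (508,326), with the bottle's head at (491,247) and nozzle pointing up. The notepad spans (600,245) to (662,343). The scene view agrees.

```bash
cat > m.py <<'E'
from h import *
import pickle
d=pickle.load(open('top0.pkl','rb'))
def quad(n,uv,z):
    p=w(d,np.array(uv)/1.5,z)[:,:2]; c=p.mean(0)
    e=[p[1]-p[0],p[2]-p[1]]; print(n,'c',c.round(4),'L',[np.linalg.norm(x).round(3) for x in e],'ang',[np.degrees(np.arctan2(x[1],x[0])).round(1) for x in e])
quad('mat',[(268,146),(358,162),(332,276),(237,256)],.004)
quad('charger',[(446,223),(508,222),(508,326),(447,326)],.012)
quad('notepad',[(600,245),(664,248),(662,343),(593,336)],.010)
quad('term',[(299,158),(332,160),(318,250),(283,245)],.02)
for n,uv,z in [('saucerL',(109,224),.008),('saucerR',(198,224),.008),('saucerT',(154,182),.008),('saucerB',(154,267),.008),
 ('mousefront',(155,191),.02),('mouseback',(154,253),.02),('mouseL',(135,222),.02),('mouseR',(176,222),.02),('head',(492,246),.175),('nozz',(493,224),.170),('jarlid',(393,197),.07),('stamp',(384,306),.02),('knob',(383,298),.075)]:
    print(n,w(d,[np.array(uv)/1.5],z)[0].round(4))
print('cam',w(d,[[0,0]],0)[0]*0+ -cv2.Rodrigues(np.array(d['rvec'],float))[0].T@np.array(d['tvec']).ravel())
for n,x0,y0,x1,y1 in[('a',70,90,250,190)]:
    pass
im=d['img'][:,:,::-1]
cv2.imwrite('pics/c1.png',np.vstack([cv2.resize(im[90:190,65:265],None,fx=4,fy=3.0 if 0 else 4,interpolation=2)[:400], ]))
E
python3 m.py
```

```text
mat c [0.5955 0.149 ] L [np.float64(0.154), np.float64(0.199)] ang [np.float64(-95.5), np.float64(173.4)]
charger c [ 0.5117 -0.1492] L [np.float64(0.101), np.float64(0.17)] ang [np.float64(-83.9), np.float64(-177.0)]
notepad c [ 0.5029 -0.3941] L [np.float64(0.104), np.float64(0.155)] ang [np.float64(-87.7), np.float64(179.2)]
term c [0.6028 0.1328] L [np.float64(0.055), np.float64(0.154)] ang [np.float64(-88.5), np.float64(177.6)]
saucerL [0.5415 0.4536 0.008 ]
saucerR [0.5544 0.3092 0.008 ]
saucerT [0.6193 0.3919 0.008 ]
saucerB [0.477  0.3693 0.008 ]
mousefront [0.6003 0.3833 0.02  ]
mouseback [0.4974 0.3686 0.02  ]
mouseL [0.5456 0.4072 0.02  ]
mouseR [0.5514 0.3414 0.02  ]
head [ 0.5159 -0.1478  0.175 ]
nozz [ 0.5488 -0.1481  0.17  ]
jarlid [ 0.6083 -0.0046  0.07  ]
stamp [ 0.4445 -0.0051  0.02  ]
knob [ 0.4477 -0.0034  0.075 ]
cam [ 0.27149622 -0.02119235  1.09871107]
```

View pics/c1.png

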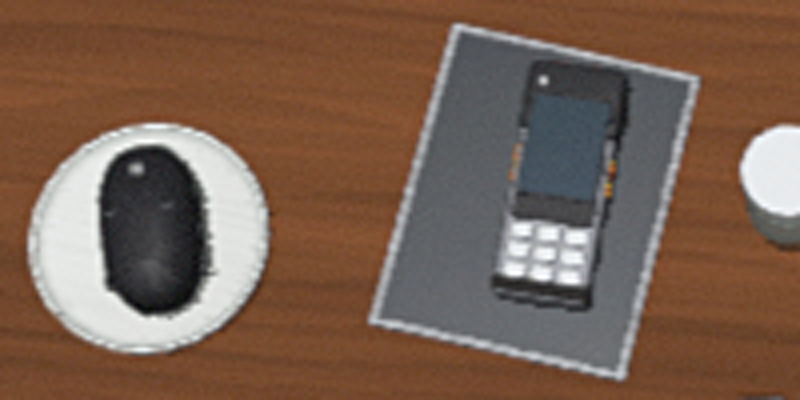

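```bash
cat >> h.py <<'E'
def yawof(q):
    x=R.from_quat(np.array(q)[[1,2,3,0]]).apply([1,0,0]); return np.degrees(np.arctan2(x[1],x[0]))
def plan(wps,start=None):
    "wps: (x,y,z,yawdeg) of tool x, tool down. prints one row per call"
    o=monitor.get_obs(); p=np.array(o['ee_pos']); y=yawof(o['tcp_rot'])
    if start is not None: p=np.array(start[:3]); y=start[3]
    print('at',p.round(4),round(y,2),'clock',o['clock'])
    for x_ in wps:
        q=np.array(x_[:3]); Y=x_[3]; d=q-p; a=np.radians(y)
        s=np.array([np.cos(a)*d[0]+np.sin(a)*d[1], np.sin(a)*d[0]-np.cos(a)*d[1], -d[2]])/.3
        t=-(((Y-y+180)%360)-180)/30
        print(s.round(3),'turn',round(t,3),'rows>=',int(np.ceil(max(np.linalg.norm(d)/.0417,abs(t)*30/7.16)))+1)
        p,y=q,Y
E
python3 - <<'E'
from h import *
a=np.array([.159,-.604,.238]);b=np.array([.53,.376,.23])
plan([(*(a+(b-a)*k/6),14.7+30*min(k,5.777)) for k in range(1,7)])
E
```

```text
at [ 0.1586 -0.6038  0.2382] 14.71 clock 0.1
[ 0.339 -0.473  0.005] turn -1.0 rows>= 6
[ 0.529 -0.242  0.004] turn -1.0 rows>= 6
[0.58  0.055 0.004] turn -1.0 rows>= 6
[0.474 0.338 0.004] turn -1.0 rows>= 6
[0.242 0.529 0.004] turn -1.0 rows>= 6
[-0.055  0.58   0.004] turn -0.777 rows>= 6
```

>>> arm_command:
  targets:
    - [0.34,-0.47,0,0,0,-1]
    - [0.34,-0.47,0,0,0,-1]
    - [0.34,-0.47,0,0,0,-1]
    - [0.34,-0.47,0,0,0,-1]
    - [0.34,-0.47,0,0,0,-1]
    - [0.34,-0.47,0,0,0,-1]

```text
clock: 0.6
ee_pos: [0.222, -0.4392, 0.2388]
tcp_rot: [-0.001, 0.924, 0.382, 0.0]
contact_force: [-0.0, -1.0, -0.4]
width: 0.0856
grip_force: 0.0
```

>>> arm_command:
  targets:
    - [0.53,-0.24,0,0,0,-1]
    - [0.53,-0.24,0,0,0,-1]
    - [0.53,-0.24,0,0,0,-1]
    - [0.53,-0.24,0,0,0,-1]
    - [0.53,-0.24,0,0,0,-1]
    - [0.53,-0.24,0,0,0,-1]

```text
clock: 1.1
ee_pos: [0.2845, -0.2784, 0.2394]
tcp_rot: [0.0, 0.794, 0.608, -0.0]
contact_force: [-0.4, -0.6, 0.0]
width: 0.0856
grip_force: 0.0
```

>>> arm_command:
  targets:
    - [0.58,0.055,0,0,0,-1]
    - [0.58,0.055,0,0,0,-1]
    - [0.58,0.055,0,0,0,-1]
    - [0.58,0.055,0,0,0,-1]
    - [0.58,0.055,0,0,0,-1]
    - [0.58,0.055,0,0,0,-1]

```text
clock: 1.6
ee_pos: [0.3473, -0.1156, 0.2396]
tcp_rot: [0.001, 0.61, 0.792, -0.0]
contact_force: [-0.1, -0.9, -0.3]
width: 0.0856
grip_force: 0.0
```

>>> arm_command:
  targets:
    - [0.47,0.34,0,0,0,-1]
    - [0.47,0.34,0,0,0,-1]
    - [0.47,0.34,0,0,0,-1]
    - [0.47,0.34,0,0,0,-1]
    - [0.47,0.34,0,0,0,-1]
    - [0.47,0.34,0,0,0,-1]

```text
clock: 2.1
ee_pos: [0.4107, 0.0463, 0.2394]
tcp_rot: [0.001, 0.385, 0.923, -0.0]
contact_force: [-0.2, 0.2, -0.2]
width: 0.0852
grip_force: 0.0
```

>>> arm_command:
  targets:
    - [0.24,0.53,0,0,0,-1]
    - [0.24,0.53,0,0,0,-1]
    - [0.24,0.53,0,0,0,-1]
    - [0.24,0.53,0,0,0,-1]
    - [0.24,0.53,0,0,0,-1]
    - [0.24,0.53,0,0,0,-1]

```text
clock: 2.6
ee_pos: [0.4732, 0.2087, 0.2389]
tcp_rot: [0.0, 0.135, 0.991, -0.0]
contact_force: [-0.0, 0.0, -0.7]
width: 0.0858
grip_force: 0.0
```

>>> arm_command:
  targets:
    - [-0.055,0.58,0,0,0,-0.777]
    - [-0.055,0.58,0,0,0,-0.777]
    - [-0.055,0.58,0,0,0,-0.777]
    - [-0.055,0.58,0,0,0,-0.777]
    - [-0.055,0.58,0,0,0,-0.777]
    - [-0.055,0.58,0,0,0,-0.777]
    - [-0.055,0.58,0,0,0,-0.777]

```text
clock: 3.18
ee_pos: [0.5334, 0.37, 0.2388]
tcp_rot: [-0.001, -0.068, 0.998, -0.001]
contact_force: [-0.2, -0.8, -0.0]
width: 0.0854
grip_force: 0.0
```

Run:
```python
from h import *
import pickle
plan([])
d=snap('wrist','w1.png'); pickle.dump(d,open('w1.pkl','wb')); print(w(d,[[256,192],[0,0],[511,383]],0).round(3).tolist())
print(monitor.get_obs()['joints'].round(2))
```

```text
at [0.5334 0.37   0.2388] -172.25 clock 3.1833
[[0.572, 0.381, 0.0], [0.384, 0.057, 0.0], [0.855, 0.867, 0.0]]
[ 0.51  0.32  0.03  1.28 -0.    0.37]
```

View pics/w1.png

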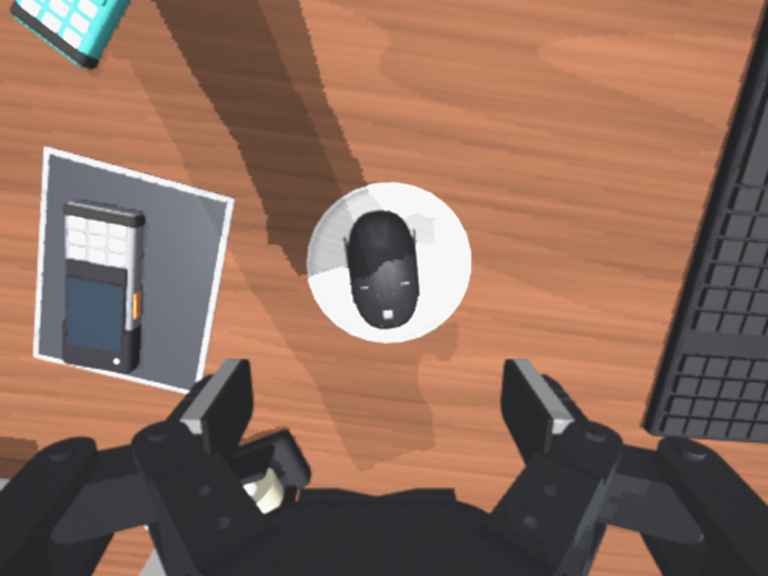

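The wrist view shows the saucer disc spanning x 306–471 and y 182–344. The mouse runs from back (383,210) to front (387,329), with sides at 348 and 418. The mat and terminal are visible to the left.

Run:
```python
from h import *
import pickle
d=pickle.load(open('w1.pkl','rb'))
f=lambda n,uv,z:print(n,w(d,np.array(uv)/1.5,z)[:,:2].round(4).tolist())
f('sauc',[(306,263),(471,263),(388,182),(388,344)],.008)
f('mouse f,b,l,r',[(387,329),(383,210),(348,269),(418,269)],.018)
f('mat',[(45,147),(233,200),(195,392),(34,356)],.004)
f('term tail L,R,head L,R',[(66,203),(144,212),(64,362),(137,372)],.023)
g=w(d,np.array([(45,147),(233,200),(195,392),(34,356)])/1.5,.004)
print(g.mean(0), [np.linalg.norm(g[i]-g[i-1]).round(3) for i in range(4)])
```

```text
sauc [[0.5564, 0.3092], [0.5366, 0.4542], [0.4774, 0.3713], [0.6239, 0.3924]]
mouse f,b,l,r [[0.605, 0.3885], [0.4999, 0.3701], [0.5542, 0.3471], [0.546, 0.4072]]
mat [[0.4881, 0.0851], [0.5105, 0.2416], [0.7024, 0.2117], [0.6842, 0.0581]]
term tail L,R,head L,R [[0.5288, 0.1124], [0.5276, 0.1755], [0.6752, 0.1002], [0.6764, 0.1661]]
[0.59632176 0.14911634 0.004     ] [np.float64(0.198), np.float64(0.158), np.float64(0.194), np.float64(0.155)]
```

Run:
```python
from h import *
plan([(.551,.3775,.06,189),(.551,.3775,.013,189)])
```

```text
at [0.533  0.3699 0.2391] -172.24 clock 3.2333
[-0.063  0.017  0.597] turn -0.041 rows>= 6
[-0.     0.     0.157] turn 0.0 rows>= 3
```

>>> arm_command:
  targets:
    - [-0.063,0.017,0.2,0,0,-0.04]
    - [-0.063,0.017,0.6,0,0,-0.04]
    - [-0.063,0.017,0.6,0,0,-0.04]
    - [-0.063,0.017,0.6,0,0,-0.04]
    - [-0.063,0.017,0.6,0,0,-0.04]
    - [-0.063,0.017,0.6,0,0,-0.04]
    - [-0.063,0.017,0.6,0,0,-0.04]
    - [-0.063,0.017,0.6,0,0,-0.04]
  claw: 0.86
  force: 25

```text
clock: 3.9
ee_pos: [0.5522, 0.3801, 0.0618]
tcp_rot: [0.002, -0.079, 0.997, 0.001]
contact_force: [0.4, 0.8, 0.5]
width: 0.0737
grip_force: 0.0
```

Run:
```python
from h import *
import pickle
plan([(.551,.3775,.013,189)])
d=snap('wrist','w2.png'); pickle.dump(d,open('w2.pkl','wb'))
```

```text
at [0.5522 0.3801 0.0618] -170.89 clock 3.9
[ 0.005 -0.008  0.163] turn 0.004 rows>= 3
```

View pics/w2.png

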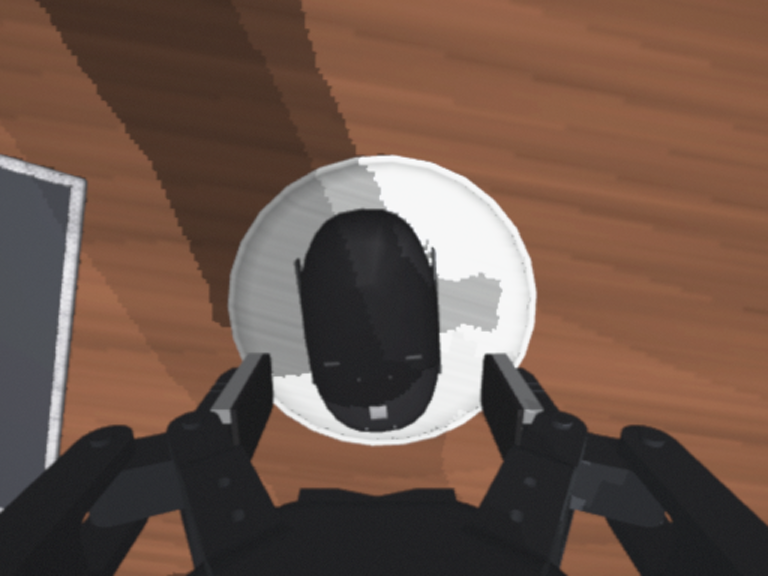

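The mouse sits centred between the pads, at (370,320), and is aligned with them.

>>> arm_command:
  targets:
    - [0.005,-0.008,0.08,0,0,0]
    - [0.005,-0.008,0.13,0,0,0]
    - [0.005,-0.008,0.163,0,0,0]
    - [0.005,-0.008,0.163,0,0,0]
    - [0.005,-0.008,0.163,0,0,0]

```text
clock: 4.37
ee_pos: [0.5502, 0.3784, 0.0115]
tcp_rot: [0.001, -0.08, 0.997, 0.0]
contact_force: [-0.3, -0.1, 0.3]
width: 0.0733
grip_force: 0.0
```

>>> arm_command:
  targets:
    - [0,0,0,0,0,0]
    - [0,0,0,0,0,0]
    - [0,0,0,0,0,0]
    - [0,0,0,0,0,0]
    - [0,0,0,0,0,0]
    - [0,0,0,0,0,0]
  claw: 0.5
  force: 25

```text
clock: 4.87
ee_pos: [0.5511, 0.379, 0.0126]
tcp_rot: [0.002, -0.08, 0.997, 0.001]
contact_force: [-0.4, -1.0, 6.3]
width: 0.0602
grip_force: 27.1
```

>>> arm_command:
  targets:
    - [0,0,-0.05,0,0,0]
    - [0,0,-0.15,0,0,0]
    - [0,0,-0.3,0,0,0]
    - [0,0,-0.3,0,0,0]
    - [0,0,-0.3,0,0,0]

```text
clock: 5.28
ee_pos: [0.5527, 0.38, 0.1051]
tcp_rot: [0.004, -0.08, 0.997, 0.002]
contact_force: [-0.5, 0.1, -1.6]
width: 0.0599
grip_force: 27.1
```

Run:
```python
from h import *
import pickle
b=np.array([.503,-.394,.13]); a=np.array(monitor.get_obs()['ee_pos'])
m=np.array([.50,.1,.22]);n=np.array([.50,-.15,.22])
plan([(*m,184),(*n,180),(*b,180)])
d=snap('wrist','w3.png'); pickle.dump(d,open('w3.pkl','wb'))
```

```text
at [0.5527 0.38   0.1051] -170.77 clock 5.2833
[ 0.323 -0.893 -0.383] turn 0.174 rows>= 9
[ 0.058 -0.831 -0.   ] turn 0.133 rows>= 7
[-0.01  -0.813  0.3  ] turn 0.0 rows>= 8
```

View pics/w3.png

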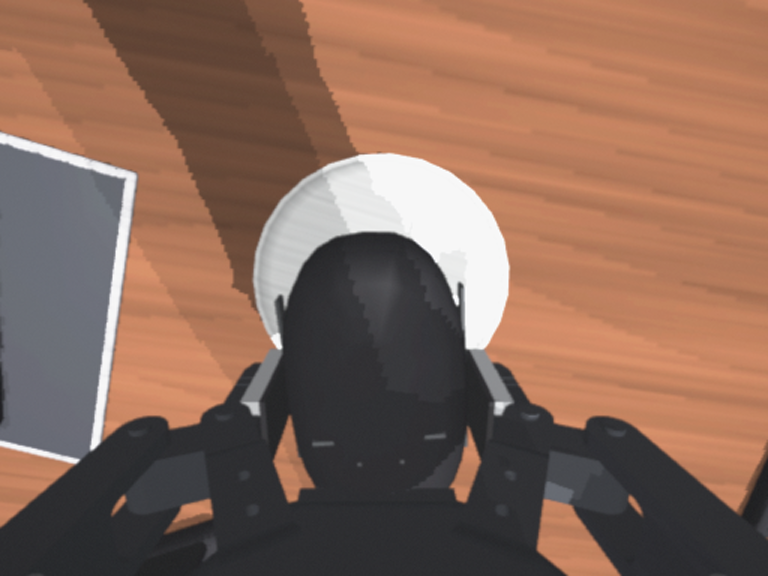

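The mouse is held level between the pads; now I carry it to the notepad.

>>> arm_command:
  targets:
    - [0.0,-0.1,-0.4,0,0,0.17]
    - [0.2,-0.5,-0.45,0,0,0.17]
    - [0.42,-0.9,-0.45,0,0,0.17]
    - [0.42,-0.9,-0.45,0,0,0.17]
    - [0.42,-0.9,-0.45,0,0,0.17]
    - [0.42,-0.9,-0.45,0,0,0.17]
    - [0.42,-0.9,-0.45,0,0,0.17]
    - [0.42,-0.9,-0.45,0,0,0.17]
    - [0.42,-0.9,-0.45,0,0,0.17]
    - [0.42,-0.9,-0.45,0,0,0.17]

```text
clock: 6.17
ee_pos: [0.4668, 0.0889, 0.2347]
tcp_rot: [-0.001, -0.034, 0.999, -0.0]
contact_force: [0.8, -0.0, -1.9]
width: 0.0604
grip_force: 27.6
```

>>> arm_command:
  targets:
    - [0.1,-0.83,0,0,0,0.13]
    - [0.1,-0.83,0,0,0,0.13]
    - [0.1,-0.83,0,0,0,0.13]
    - [0.1,-0.83,0,0,0,0.13]
    - [0.1,-0.83,0,0,0,0.13]
    - [0.1,-0.83,0,0,0,0.13]
    - [0.1,-0.83,0,0,0,0.13]
    - [0.1,-0.83,0,0,0,0.13]

```text
clock: 6.83
ee_pos: [0.456, -0.1601, 0.2334]
tcp_rot: [-0.001, -0.0, 1.0, 0.001]
contact_force: [0.0, -0.1, -0.9]
width: 0.0603
grip_force: 27.6
```

Run:
```python
from h import *
plan([(.503,-.394,.13,180),(.503,-.394,.02,180)])
```

```text
at [ 0.456  -0.1601  0.2334] -180.0 clock 6.8333
[-0.157 -0.78   0.345] turn 0.0 rows>= 8
[0.    0.    0.367] turn 0.0 rows>= 4
```

>>> arm_command:
  targets:
    - [-0.157,-0.78,0.0,0,0,0]
    - [-0.157,-0.78,0.0,0,0,0]
    - [-0.157,-0.78,0.1,0,0,0]
    - [-0.157,-0.78,0.345,0,0,0]
    - [-0.157,-0.78,0.345,0,0,0]
    - [-0.157,-0.78,0.345,0,0,0]
    - [-0.157,-0.78,0.345,0,0,0]
    - [-0.157,-0.78,0.345,0,0,0]
    - [-0.157,-0.78,0.345,0,0,0]
    - [-0.157,-0.78,0.345,0,0,0]

```text
clock: 7.67
ee_pos: [0.505, -0.3905, 0.1313]
tcp_rot: [-0.001, -0.003, 1.0, 0.001]
contact_force: [0.1, 0.8, -0.2]
width: 0.0602
grip_force: 27.6
```

Run:
```python
from h import *
import pickle
plan([(.503,-.394,.02,180)])
d=snap('wrist','w4.png'); pickle.dump(d,open('w4.pkl','wb'))
d=snap('top'); pickle.dump(d,open('t4.pkl','wb'))
```

```text
at [ 0.505  -0.3905  0.1313] -179.66 clock 7.6667
[ 0.007 -0.012  0.371] turn 0.011 rows>= 4
```

View pics/w4.png

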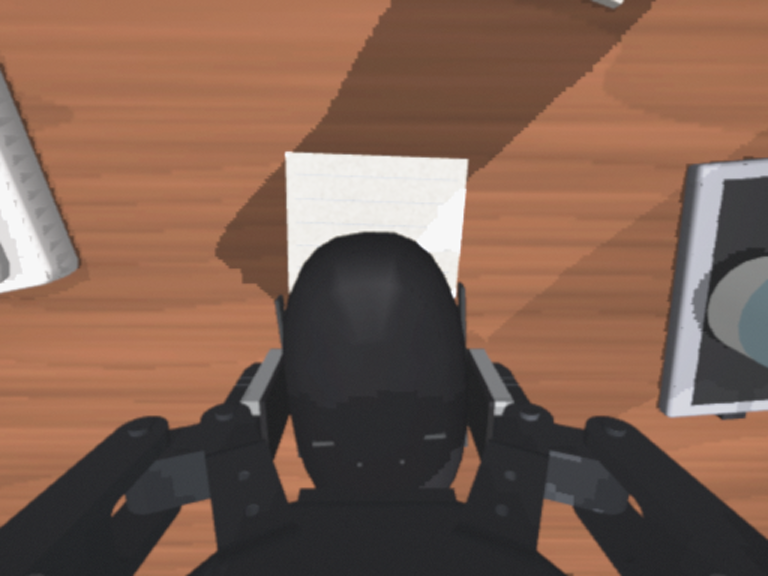

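The mouse is held level above the notepad, whose near edge runs from (286,152) to (468,159). I'll lower it now.

>>> arm_command:
  targets:
    - [0.007,-0.012,0.1,0,0,0]
    - [0.007,-0.012,0.2,0,0,0]
    - [0.007,-0.012,0.29,0,0,0]
    - [0.007,-0.012,0.34,0,0,0]
    - [0.007,-0.012,0.36,0,0,0]
    - [0.007,-0.012,0.37,0,0,0]
    - [0.007,-0.012,0.373,0,0,0]
    - [0.007,-0.012,0.373,0,0,0]

```text
clock: 8.43
ee_pos: [0.5036, -0.3971, 0.0218]
tcp_rot: [0.001, -0.002, 1.0, -0.001]
contact_force: [0.6, -0.2, -0.7]
width: 0.0606
grip_force: 27.6
```

>>> arm_command:
  targets:
    - [0,0,0,0,0,0]
    - [0,0,0,0,0,0]
    - [0,0,0,0,0,0]
    - [0,0,0,0,0,0]
  claw: 0.88

```text
clock: 8.77
ee_pos: [0.5029, -0.397, 0.0209]
tcp_rot: [0.001, -0.002, 1.0, -0.001]
contact_force: [0.9, 0.9, 0.3]
width: 0.0749
grip_force: 0.0
```

>>> arm_command:
  targets:
    - [0,0,-0.1,0,0,0]
    - [0,0,-0.25,0,0,0]
    - [0,0,-0.4,0,0,0]
    - [0,0,-0.7,0,0,0]
    - [0,0,-0.8,0,0,0]
    - [0,0,-0.8,0,0,0]
    - [0,0,-0.8,0,0,0]
    - [0,0,-0.8,0,0,0]

```text
clock: 9.43
ee_pos: [0.5042, -0.3983, 0.265]
tcp_rot: [0.003, -0.002, 1.0, -0.003]
contact_force: [0.1, 0.4, -0.6]
width: 0.0748
grip_force: 0.0
```

Run:
```python
from h import *
plan([(.47,-.148,.26,180)])
```

```text
at [ 0.5042 -0.3983  0.265 ] -179.78 clock 9.4333
[0.111 0.835 0.017] turn 0.007 rows>= 8
```

>>> arm_command:
  targets:
    - [0.11,0.835,-0.1,0,0,0]
    - [0.11,0.835,-0.1,0,0,0]
    - [0.11,0.835,-0.1,0,0,0]
    - [0.11,0.835,-0.1,0,0,0]
    - [0.11,0.835,-0.1,0,0,0]
    - [0.11,0.835,-0.1,0,0,0]
    - [0.11,0.835,-0.1,0,0,0]
    - [0.11,0.835,-0.1,0,0,0]
    - [0.11,0.835,-0.1,0,0,0]
  claw: 1.0

```text
clock: 10.18
ee_pos: [0.4679, -0.1458, 0.2888]
tcp_rot: [-0.001, -0.002, 1.0, 0.0]
contact_force: [0.1, -0.3, -1.0]
width: 0.0855
grip_force: 0.0
```

Run:
```python
from h import *
import pickle
plan([])
d=snap('wrist','w5.png'); pickle.dump(d,open('w5.pkl','wb'))
print('cam',(-cv2.Rodrigues(np.array(d['rvec'],float))[0].T@np.array(d['tvec']).ravel()).round(3))
for z in(0.012,.17): print((proj(d,[(.513,-.148,z)])*1.5).round(0))
```

```text
at [ 0.4679 -0.1458  0.2888] -179.72 clock 10.1833
cam [ 0.395 -0.147  0.424]
[[374. 282.]]
[[374. 348.]]
```

View pics/w5.png

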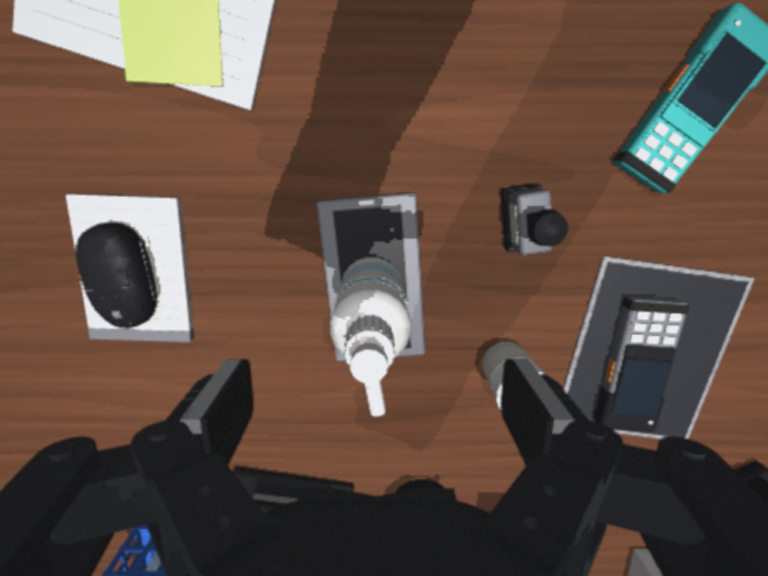

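The mouse lies flat on the notepad. The bottle's head is at (369,362) with the nozzle tip at (377,412). The charger's corners are (318,203), (416,194), (424,353) and (337,358).

Run:
```python
from h import *
import pickle
d=pickle.load(open('w5.pkl','rb'))
W=lambda uv,z:w(d,np.array(uv)/1.5,z)[:,:2]
h=W([(369,362)],.187)[0];n=W([(377,412)],.181)[0]; print('head',h,'nozz',n,np.degrees(np.arctan2(*(n-h)[::-1])),np.linalg.norm(n-h))
print('collar',W([(369,330)],.155))
g=W([(318,203),(416,194),(424,353),(337,358)],.012); print(g.round(4).tolist(),g.mean(0))
d=pickle.load(open('top0.pkl','rb'));print('top head',w(d,np.array([(492,246)])/1.5,.187))
plan([(*h,.2888,180),(*h,.145,180)])
im=pickle.load(open('w5.pkl','rb'))['img'][:,:,::-1]
a=cv2.resize(im[120:290,190:310],None,fx=3.4,fy=3.4,interpolation=2)
b=cv2.resize(pickle.load(open('t4.pkl','rb'))['img'][135:230,285:350,::-1],None,fx=6,fy=6,interpolation=2)
o=np.zeros((580,800,3),np.uint8);o[:a.shape[0],:a.shape[1]]=a;o[:b.shape[0],408:408+b.shape[1]]=b[:580];cv2.imwrite('pics/c5.png',o)
```

```text
head [ 0.51428917 -0.1507222 ] nozz [ 0.55350461 -0.14556067] 7.498156838947121 0.03955366125754114
collar [[ 0.50632504 -0.15122355]]
[[0.4349, -0.2023], [0.426, -0.1087], [0.5918, -0.0949], [0.5981, -0.1876]] [ 0.51268747 -0.14839265]
top head [[ 0.51270535 -0.1461641   0.187     ]]
at [ 0.4682 -0.1465  0.2888] -179.79 clock 10.2333
[-0.154 -0.015  0.   ] turn 0.007 rows>= 3
[0.    0.    0.479] turn 0.0 rows>= 5
```

View pics/c5.png

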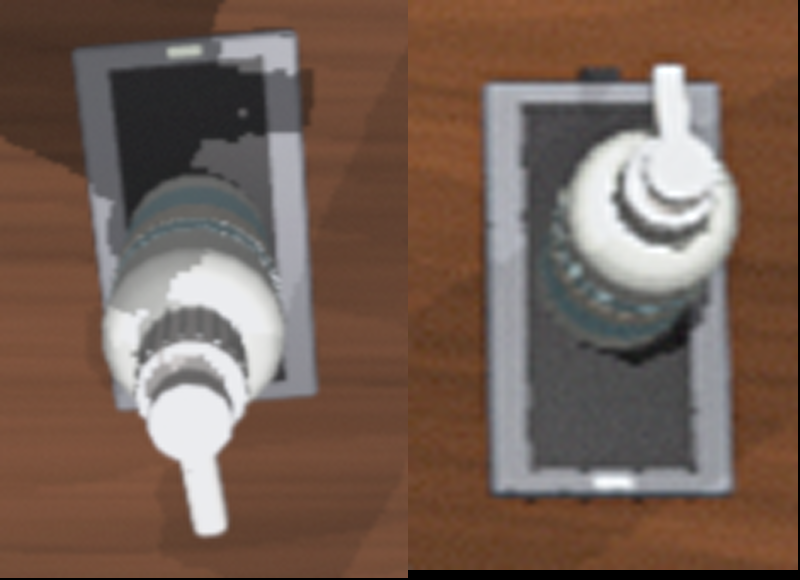

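>>> arm_command:
  targets:
    - [-0.152,-0.01,0,0,0,-0.17]
    - [-0.152,-0.01,0,0,0,-0.17]
    - [-0.152,-0.01,0,0,0,-0.17]
    - [-0.152,-0.01,0.1,0,0,-0.17]
    - [-0.152,-0.01,0.2,0,0,-0.17]
    - [-0.152,-0.01,0.2,0,0,-0.17]
    - [-0.152,-0.01,0.2,0,0,-0.17]

```text
clock: 10.82
ee_pos: [0.5119, -0.1491, 0.2283]
tcp_rot: [-0.002, -0.046, 0.999, 0.001]
contact_force: [0.5, -0.7, 0.8]
width: 0.0856
grip_force: 0.0
```

Run:
```python
from h import *
import pickle
plan([(.5135,-.1485,.147,185)])
d=snap('wrist','w6.png'); pickle.dump(d,open('w6.pkl','wb'))
d=pickle.load(open('w5.pkl','rb'))
for uv in ([(211.8,133.8),(277.9,128.8),(283.2,235.6),(224.4,240)],):
  g=w(d,uv,.012)[:,:2]; print(g.mean(0),[np.degrees(np.arctan2(*(g[i]-g[i-1])[::-1])).round(1) for i in range(4)],[np.linalg.norm(g[i]-g[i-1]).round(3) for i in range(4)])
d=pickle.load(open('t4.pkl','rb'))
g=w(d,[(297.7,148.8),(337,149),(339.2,217),(298.7,217.2)],.012)[:,:2]; print(g.mean(0),[np.degrees(np.arctan2(*(g[i]-g[i-1])[::-1])).round(1) for i in range(4)])
```

```text
at [ 0.5119 -0.1491  0.2283] -174.78 clock 10.8167
[-0.005  0.001  0.271] turn 0.007 rows>= 3
[ 0.51266215 -0.14815162] [np.float64(-175.1), np.float64(94.5), np.float64(4.7), np.float64(-85.0)] [np.float64(0.168), np.float64(0.095), np.float64(0.168), np.float64(0.094)]
[ 0.51120434 -0.14912512] [np.float64(4.8), np.float64(-85.2), np.float64(-175.2), np.float64(95.4)]
```

View pics/w6.png

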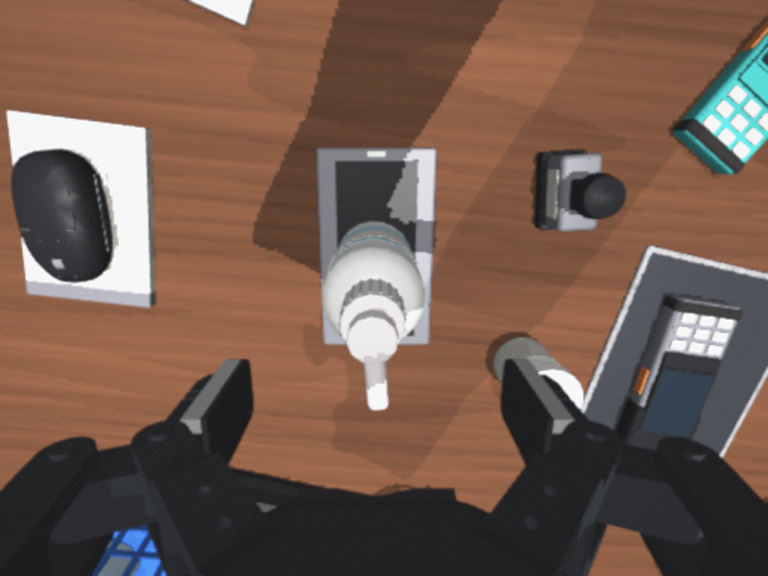

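The bottle is centred between the fingers, its head at (373,337) and nozzle pointing straight down the picture. I'll descend and grip the collar.

>>> arm_command:
  targets:
    - [-0.005,0,0.08,0,0,0]
    - [-0.005,0,0.16,0,0,0]
    - [-0.005,0,0.24,0,0,0]
    - [-0.005,0,0.27,0,0,0]
    - [-0.005,0,0.27,0,0,0]
    - [-0.005,0,0.27,0,0,0]

```text
clock: 11.37
ee_pos: [0.5164, -0.1493, 0.1506]
tcp_rot: [0.001, -0.046, 0.999, -0.0]
contact_force: [-0.3, -0.8, 1.1]
width: 0.0856
grip_force: 0.0
```

>>> arm_command:
  targets:
    - [0,0,0,0,0,0]
    - [0,0,0,0,0,0]
    - [0,0,0,0,0,0]
    - [0,0,0,0,0,0]
    - [0,0,0,0,0,0]
    - [0,0,0,0,0,0]
    - [0,0,0,0,0,0]
    - [0,0,0,0,0,0]
  claw: 0.2
  force: 40

```text
clock: 12.03
ee_pos: [0.5164, -0.1493, 0.1501]
tcp_rot: [0.001, -0.046, 0.999, -0.001]
contact_force: [-0.4, -1.5, 5.0]
width: 0.0315
grip_force: 40.0
```

Run:
```python
from h import *
import pickle
plan([])
d=snap('wrist','w7.png'); pickle.dump(d,open('w7.pkl','wb'))
```

```text
at [ 0.5164 -0.1493  0.1501] -174.68 clock 12.0333
```

View pics/w7.png

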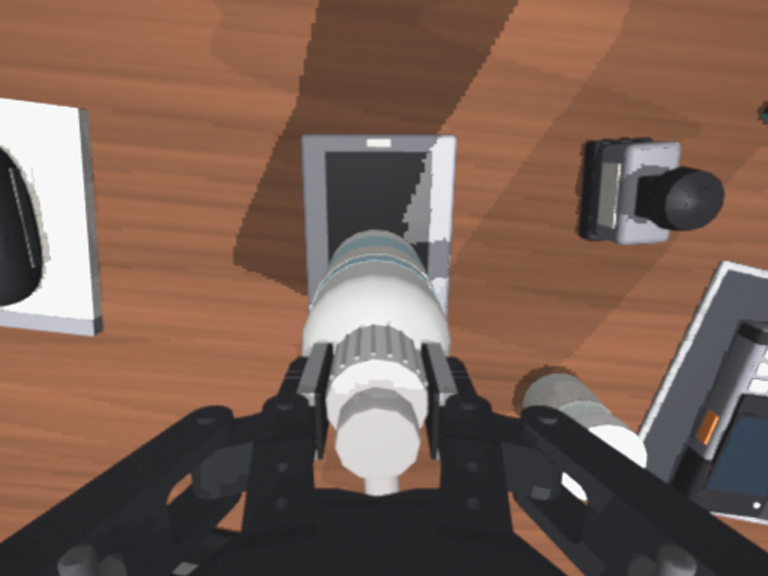

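The collar is gripped squarely, and the head is at (377,433).

>>> arm_command:
  targets:
    - [0,0,-0.03,0,0,0]
    - [0,0,-0.1,0,0,0]
    - [0,0,-0.18,0,0,0]
    - [0,0,-0.26,0,0,0]
    - [0,0,-0.34,0,0,0]
    - [0,0,-0.4,0,0,0]
    - [0,0,-0.42,0,0,0]
    - [0,0,-0.42,0,0,0]

```text
clock: 12.75
ee_pos: [0.5162, -0.1489, 0.2764]
tcp_rot: [0.001, -0.046, 0.999, -0.0]
contact_force: [-0.3, -0.3, -2.4]
width: 0.0315
grip_force: 40.2
```

Run:
```python
from h import *
import pickle
d=pickle.load(open('w7.pkl','rb')); print(w(d,[(377/1.5,433/1.5)],.187))
plan([(.527,.03,.276,185),(.538,.21,.276,185),(.548,.381,.276,185)])
```

```text
[[ 0.5136858  -0.15004622  0.187     ]]
at [ 0.5162 -0.1489  0.2764] -174.67 clock 12.75
[-0.091  0.59   0.001] turn 0.011 rows>= 6
[-0.089  0.595 -0.   ] turn 0.0 rows>= 6
[-0.083  0.565 -0.   ] turn 0.0 rows>= 6
```

>>> arm_command:
  targets:
    - [-0.005,0.04,0,0,0,0]
    - [-0.015,0.12,0,0,0,0]
    - [-0.03,0.22,0,0,0,0]
    - [-0.045,0.32,0,0,0,0]
    - [-0.06,0.42,0,0,0,0]
    - [-0.08,0.52,0,0,0,0]
    - [-0.1,0.62,0,0,0,0]
    - [-0.11,0.72,0,0,0,0]
    - [-0.12,0.8,0,0,0,0]
    - [-0.125,0.86,0,0,0,0]
    - [-0.13,0.88,0,0,0,0]
    - [-0.13,0.88,0,0,0,0]

```text
clock: 13.75
ee_pos: [0.5284, 0.1194, 0.2729]
tcp_rot: [-0.002, -0.048, 0.999, 0.0]
contact_force: [-0.5, -0.9, -1.4]
width: 0.0318
grip_force: 40.3
```

>>> arm_command:
  targets:
    - [-0.005,0.04,0,0,0,0]
    - [-0.015,0.12,0,0,0,0]
    - [-0.03,0.22,0,0,0,0]
    - [-0.045,0.32,0,0,0,0]
    - [-0.06,0.42,0,0,0,0]
    - [-0.08,0.52,0,0,0,0]
    - [-0.1,0.62,0,0,0,0]
    - [-0.11,0.72,0,0,0,0]
    - [-0.12,0.8,0,0,0,0]
    - [-0.13,0.85,0,0,0,0]
    - [-0.135,0.87,0,0,0,0]
    - [-0.14,0.87,0,0,0,0]

```text
clock: 14.75
ee_pos: [0.5474, 0.3819, 0.2743]
tcp_rot: [-0.0, -0.047, 0.999, -0.0]
contact_force: [-0.0, -0.3, -2.3]
width: 0.0319
grip_force: 40.4
```

Run:
```python
from h import *
plan([(.550,.3815,.2,185),(.550,.3815,.142,185)])
```

```text
at [0.5474 0.3819 0.2743] -174.64 clock 14.75
[-0.008 -0.002  0.248] turn 0.012 rows>= 3
[-0.     0.     0.193] turn 0.0 rows>= 3
```

>>> arm_command:
  targets:
    - [-0.008,-0.002,0.06,0,0,0]
    - [-0.008,-0.002,0.13,0,0,0]
    - [-0.008,-0.002,0.2,0,0,0]
    - [-0.008,-0.002,0.27,0,0,0]
    - [-0.008,-0.002,0.34,0,0,0]
    - [-0.008,-0.002,0.38,0,0,0]
    - [-0.008,-0.002,0.4,0,0,0]
    - [-0.008,-0.002,0.4,0,0,0]

```text
clock: 15.42
ee_pos: [0.5492, 0.3795, 0.1534]
tcp_rot: [-0.001, -0.046, 0.999, -0.001]
contact_force: [-0.1, -0.3, -1.1]
width: 0.032
grip_force: 40.4
```

Run:
```python
from h import *
import pickle
plan([(.550,.3815,.1415,185)])
d=snap('wrist'); d2=snap('top')
pickle.dump((d,d2),open('w8.pkl','wb'))
a=d['img'][:,:,::-1]
b=cv2.resize(d2['img'][90:200,50:160,::-1],(384,384),interpolation=2)
cv2.imwrite('pics/w8.png',cv2.resize(np.hstack([a,b]),(798,342)))
```

```text
at [0.5492 0.3795 0.1534] -174.75 clock 15.4167
[-0.003  0.006  0.04 ] turn 0.008 rows>= 2
```

View pics/w8.png

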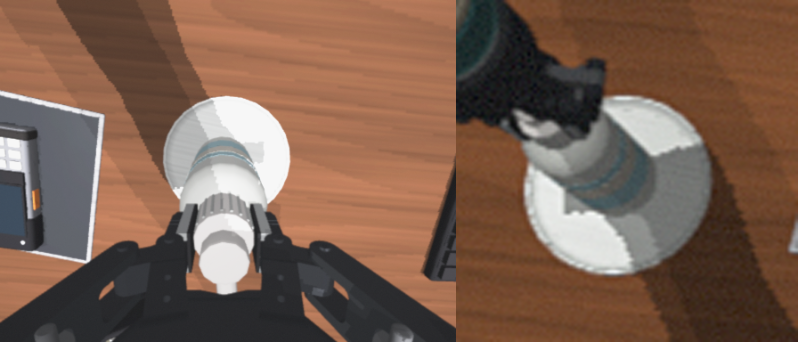

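The bottle stands upright over the middle of the saucer in both views. I'll set it down.

>>> arm_command:
  targets:
    - [-0.003,0.006,0.015,0,0,0]
    - [-0.003,0.006,0.025,0,0,0]
    - [-0.003,0.006,0.033,0,0,0]
    - [-0.003,0.006,0.037,0,0,0]
    - [-0.003,0.006,0.037,0,0,0]
    - [-0.003,0.006,0.037,0,0,0]

```text
clock: 16.02
ee_pos: [0.5505, 0.383, 0.1439]
tcp_rot: [-0.0, -0.047, 0.999, -0.0]
contact_force: [-0.8, 0.4, -2.5]
width: 0.0316
grip_force: 40.4
```

>>> arm_command:
  targets:
    - [0,0,0.004,0,0,0]
    - [0,0,0.007,0,0,0]
    - [0,0,0.01,0,0,0]
    - [0,0,0.01,0,0,0]
    - [0,0,0.01,0,0,0]

```text
clock: 16.43
ee_pos: [0.5508, 0.383, 0.1411]
tcp_rot: [0.0, -0.046, 0.999, 0.0]
contact_force: [0.2, 0.1, -0.7]
width: 0.0314
grip_force: 40.6
```

>>> arm_command:
  targets:
    - [0,0,0.003,0,0,0]
    - [0,0,0.003,0,0,0]
    - [0,0,0.003,0,0,0]

```text
clock: 16.68
ee_pos: [0.5512, 0.3831, 0.1411]
tcp_rot: [0.001, -0.046, 0.999, 0.0]
contact_force: [-0.2, -1.7, 3.8]
width: 0.0321
grip_force: 40.9
```

>>> arm_command:
  targets:
    - [0,0,0,0,0,0]
    - [0,0,0,0,0,0]
    - [0,0,0,0,0,0]
    - [0,0,0,0,0,0]
    - [0,0,0,0,0,0]
    - [0,0,0,0,0,0]
  claw: 0.9

```text
clock: 17.18
ee_pos: [0.5505, 0.383, 0.1398]
tcp_rot: [-0.0, -0.046, 0.999, -0.0]
contact_force: [-0.2, -1.0, 0.7]
width: 0.077
grip_force: 0.0
```

>>> arm_command:
  targets:
    - [0,0,-0.05,0,0,0]
    - [0,0,-0.12,0,0,0]
    - [0,0,-0.24,0,0,0]
    - [0,0,-0.36,0,0,0]
    - [0,0,-0.48,0,0,0]
    - [0,0,-0.5,0,0,0]
    - [0,0,-0.5,0,0,0]

```text
clock: 17.77
ee_pos: [0.5527, 0.3842, 0.2948]
tcp_rot: [0.004, -0.046, 0.999, 0.002]
contact_force: [0.1, 1.2, 1.1]
width: 0.0766
grip_force: 0.0
```

Run:
```python
from h import *
plan([(.54,.135,.26,178)])
```

```text
at [0.5527 0.3842 0.2948] -174.68 clock 17.7667
[ 0.119 -0.823  0.116] turn 0.244 rows>= 8
```

>>> arm_command:
  targets:
    - [0.03,-0.2,0,0,0,0.24]
    - [0.06,-0.4,0.05,0,0,0.24]
    - [0.12,-0.82,0.1,0,0,0.24]
    - [0.12,-0.82,0.1,0,0,0.24]
    - [0.12,-0.82,0.1,0,0,0.24]
    - [0.12,-0.82,0.1,0,0,0.24]
    - [0.12,-0.82,0.1,0,0,0.24]
    - [0.12,-0.82,0.1,0,0,0.24]
    - [0.12,-0.82,0.1,0,0,0.24]
    - [0.12,-0.82,0.1,0,0,0.24]
  claw: 1.0

```text
clock: 18.6
ee_pos: [0.5374, 0.1356, 0.2593]
tcp_rot: [-0.001, 0.016, 1.0, 0.0]
contact_force: [0.2, 0.2, -0.3]
width: 0.0853
grip_force: 0.0
```

Run:
```python
from h import *
import pickle
plan([])
d=snap('wrist'); d2=snap('top')
pickle.dump((d,d2),open('w9.pkl','wb'))
print((proj(d,[(.602,.136,.02),(.527,.17,.02),(.68,.1,.02)])).round(0).tolist(), proj(d2,[(.548,.381,.003)]))
# montage: wrist crop x150-350,y90-290 at 2.9x(580x580) ; top saucer crop 60x60 at 3.4x
a=cv2.resize(d['img'][90:290,150:350,::-1],(600,600),interpolation=2)
b=cv2.resize(d2['img'][105:185,60:140,::-1],(200,200),interpolation=2)
e=cv2.resize(d2['img'][135:235,280:380,::-1],(200,200),interpolation=2)
cv2.imwrite('pics/w9.png',np.hstack([a,np.vstack([b,e,e*0])]))
```

```text
at [0.5374 0.1356 0.2593] 178.18 clock 18.6
[[253.0, 208.0], [277.0, 155.0], [230.0, 258.0]] [[103.16820017 149.88471555]]
```

View pics/w9.png

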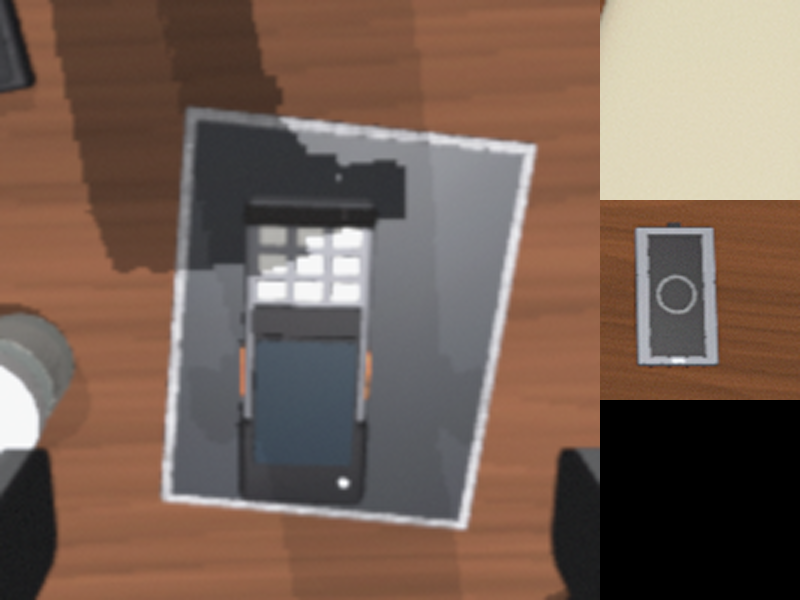

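The terminal's tail edge runs (246,205)–(377,205) and its head end (240,500)–(362,502). The mat corners are (188,112), (534,148), (463,525) and (167,497). The charger is bare, with the coil mark at top pixel (318.5,182.5). The arm hides the bottle from the top camera.

Run:
```python
from h import *
import pickle
d,d2=pickle.load(open('w9.pkl','rb'))
W=lambda uv,z:w(d,np.array(uv)/3+[150,90],z)[:,:2]
t=W([(246,205),(377,205)],.023);hd=W([(240,500),(362,502)],.024);
s=W([(247,420),(367,420)],.022)
ang=lambda a,b:np.degrees(np.arctan2(*(b-a)[::-1]))
T,H=t.mean(0),hd.mean(0)
print('tail',t.round(4).tolist(),'head',hd.round(4).tolist(),'len',np.linalg.norm(H-T),'ang',ang(T,H),'c',(T+H)/2,ang(t[0],t[1])-90,ang(hd[0],hd[1])-90,'s',s.round(4).tolist())
k=W([(258,236),(347,236),(358,290),(258,292)],.023);print('keys',k.round(4).tolist())
sc=W([(256,338),(355,338),(352,465),(255,467)],.024);print('screen',sc.round(4).tolist(),sc.mean(0),ang(sc[0],sc[3]),ang(sc[1],sc[2]),ang(sc[0],sc[1])-90,ang(sc[3],sc[2])-90)
m=W([(188,112),(534,148),(463,525),(167,497)],.004);print('mat',m.mean(0),ang(m[0],m[3]),ang(m[1],m[2]),ang(m[0],m[1])-90,ang(m[3],m[2])-90)
print('coil',w(d2,[(318.5,182.5)],.012))
```

```text
tail [[0.5296, 0.1102], [0.5314, 0.1681]] head [[0.6752, 0.1], [0.6782, 0.1598]] len 0.14647857059571182 ang -3.6499285800066916 c [0.60357405 0.13451801] -1.8155672657704685 -2.8933034210365065 s [[0.6335, 0.1054], [0.6353, 0.1628]]
keys [[0.5437, 0.1149], [0.545, 0.1546], [0.5702, 0.1592], [0.5697, 0.1137]]
screen [[0.5915, 0.1118], [0.5929, 0.1575], [0.6579, 0.1551], [0.6575, 0.1082]] [0.62495027 0.1331441 ] -3.12984689148445 -2.0716206931921484 -1.825442847467329 -0.5271821843038254
mat [0.59731019 0.15006942] -7.206018200921942 -8.197299027580446 -7.644197304912623 -7.921660202539144
coil [[ 0.51120409 -0.14999061  0.012     ]]
```

Run:
```python
from h import *
plan([(.6035,.1345,.06,177.2),(.6035,.1345,.015,177.2)])
```

```text
at [0.5376 0.136  0.2598] 178.24 clock 18.7
[-0.22   0.002  0.666] turn 0.035 rows>= 7
[0.   0.   0.15] turn -0.0 rows>= 3
```

>>> arm_command:
  targets:
    - [-0.22,0,0.1,0,0,0.035]
    - [-0.22,0,0.4,0,0,0.035]
    - [-0.22,0,0.66,0,0,0.035]
    - [-0.22,0,0.66,0,0,0.035]
    - [-0.22,0,0.66,0,0,0.035]
    - [-0.22,0,0.66,0,0,0.035]
    - [-0.22,0,0.66,0,0,0.035]
    - [-0.22,0,0.66,0,0,0.035]
    - [-0.22,0,0.66,0,0,0.035]

```text
clock: 19.45
ee_pos: [0.6051, 0.1335, 0.0638]
tcp_rot: [0.002, 0.025, 1.0, 0.0]
contact_force: [0.1, 0.2, 0.7]
width: 0.0855
grip_force: 0.0
```

Run:
```python
from h import *
plan([(.6035,.1345,.015,177.2)])
```

```text
at [0.6051 0.1335 0.0638] 177.14 clock 19.45
[0.006 0.003 0.163] turn -0.002 rows>= 3
```

>>> arm_command:
  targets:
    - [0.005,0.003,0.08,0,0,0]
    - [0.005,0.003,0.13,0,0,0]
    - [0.005,0.003,0.16,0,0,0]
    - [0.005,0.003,0.16,0,0,0]
    - [0.005,0.003,0.16,0,0,0]

```text
clock: 19.87
ee_pos: [0.6032, 0.1338, 0.0155]
tcp_rot: [0.001, 0.025, 1.0, 0.0]
contact_force: [-0.7, 0.5, 0.9]
width: 0.0857
grip_force: 0.0
```

>>> arm_command:
  targets:
    - [0,0,0,0,0,0]
    - [0,0,0,0,0,0]
    - [0,0,0,0,0,0]
    - [0,0,0,0,0,0]
    - [0,0,0,0,0,0]
    - [0,0,0,0,0,0]
    - [0,0,0,0,0,0]
  claw: 0.5
  force: 50

```text
clock: 20.45
ee_pos: [0.6038, 0.1338, 0.016]
tcp_rot: [0.002, 0.026, 1.0, 0.0]
contact_force: [-0.6, 0.6, 5.7]
width: 0.0567
grip_force: 55.1
```

>>> arm_command:
  targets:
    - [0,0,-0.03,0,0,0]
    - [0,0,-0.1,0,0,0]
    - [0,0,-0.2,0,0,0]
    - [0,0,-0.3,0,0,0]
    - [0,0,-0.4,0,0,0]
    - [0,0,-0.5,0,0,0]
    - [0,0,-0.53,0,0,0]
    - [0,0,-0.53,0,0,0]

```text
clock: 21.12
ee_pos: [0.6045, 0.1338, 0.1766]
tcp_rot: [0.003, 0.026, 1.0, 0.0]
contact_force: [-0.2, 0.3, -1.7]
width: 0.0567
grip_force: 54.3
```

Run:
```python
from h import *
import pickle
plan([(.5117,-.149,.17,184.9)])
d=snap('wrist'); d2=snap('top'); pickle.dump((d,d2),open('w10.pkl','wb'))
```

```text
at [0.6045 0.1338 0.1766] 177.07 clock 21.1167
[ 0.261 -0.957  0.022] turn -0.261 rows>= 9
```

>>> arm_command:
  targets:
    - [0.01,-0.04,0,0,0,-0.05]
    - [0.03,-0.12,0,0,0,-0.1]
    - [0.06,-0.22,0,0,0,-0.2]
    - [0.09,-0.33,0,0,0,-0.26]
    - [0.12,-0.44,0,0,0,-0.26]
    - [0.15,-0.55,0,0,0,-0.26]
    - [0.18,-0.66,0,0,0,-0.26]
    - [0.21,-0.77,0,0,0,-0.26]
    - [0.24,-0.87,0,0,0,-0.26]
    - [0.255,-0.93,0,0,0,-0.26]
    - [0.26,-0.955,0,0,0,-0.26]
    - [0.26,-0.955,0,0,0,-0.26]

```text
clock: 22.22
ee_pos: [0.5076, -0.1494, 0.1704]
tcp_rot: [-0.002, -0.041, 0.999, 0.001]
contact_force: [-0.4, -0.1, -2.8]
width: 0.0565
grip_force: 54.2
```

Run:
```python
from h import *
import pickle
plan([(.5117,-.149,.024,184.9)])
d,_=pickle.load(open('w10.pkl','rb'))
a=np.radians(177.07);ux=np.array([np.cos(a),np.sin(a),0]);uy=np.array([-ux[1],ux[0],0])
for off in(-.01,.01):
  xs=np.arange(.060,.092,.002); P=[np.array([.6045,.1338,.1766-.012+.017])+ux*x+uy*off for x in xs]
  uv=proj(d,P).round().astype(int); print([(int(x*1000+.5),d['img'][v,u].astype(int).tolist()) for x,(u,v) in zip(xs,uv)])
```

```text
at [ 0.5076 -0.1494  0.1704] -175.29 clock 22.2167
[-0.014  0.     0.488] turn -0.006 rows>= 5
[(60, [152, 153, 158]), (62, [171, 170, 176]), (64, [54, 53, 52]), (66, [54, 52, 52]), (68, [56, 54, 53]), (70, [54, 53, 52]), (72, [48, 46, 47]), (74, [110, 110, 116]), (76, [126, 127, 132]), (78, [126, 127, 131]), (80, [124, 126, 130]), (82, [124, 126, 130]), (84, [123, 124, 129]), (86, [125, 127, 131]), (88, [154, 153, 156]), (90, [114, 76, 56])]
[(60, [87, 88, 92]), (62, [87, 88, 93]), (64, [37, 36, 37]), (66, [33, 33, 33]), (68, [35, 34, 34]), (70, [35, 33, 33]), (72, [34, 33, 33]), (74, [77, 77, 81]), (76, [48, 49, 52]), (78, [47, 48, 52]), (80, [47, 49, 52]), (82, [49, 49, 53]), (84, [49, 49, 53]), (86, [57, 59, 62]), (88, [125, 125, 129]), (90, [139, 136, 138])]
```

>>> arm_command:
  targets:
    - [-0.012,0,0.06,0,0,0]
    - [-0.012,0,0.15,0,0,0]
    - [-0.012,0,0.25,0,0,0]
    - [-0.012,0,0.35,0,0,0]
    - [-0.012,0,0.42,0,0,0]
    - [-0.012,0,0.45,0,0,0]
    - [-0.012,0,0.465,0,0,0]
    - [-0.012,0,0.465,0,0,0]

```text
clock: 22.88
ee_pos: [0.5126, -0.1472, 0.0324]
tcp_rot: [-0.001, -0.043, 0.999, 0.001]
contact_force: [0.2, 0.7, -2.2]
width: 0.0564
grip_force: 54.2
```

Run:
```python
from h import *
plan([(.511,-.149,.024,184.9)])
```

```text
at [ 0.5126 -0.1472  0.0324] -175.06 clock 22.8833
[ 0.006 -0.006  0.028] turn 0.001 rows>= 2
```

>>> arm_command:
  targets:
    - [0.005,-0.005,0.008,0,0,0]
    - [0.005,-0.005,0.014,0,0,0]
    - [0.005,-0.005,0.02,0,0,0]
    - [0.005,-0.005,0.025,0,0,0]
    - [0.005,-0.005,0.025,0,0,0]
    - [0.005,-0.005,0.025,0,0,0]

```text
clock: 23.38
ee_pos: [0.512, -0.1501, 0.0264]
tcp_rot: [0.0, -0.042, 0.999, -0.0]
contact_force: [-0.2, 0.4, -1.8]
width: 0.0563
grip_force: 54.2
```

>>> arm_command:
  targets:
    - [0,0,0.003,0,0,0]
    - [0,0,0.006,0,0,0]
    - [0,0,0.008,0,0,0]
    - [0,0,0.008,0,0,0]
    - [0,0,0.008,0,0,0]

```text
clock: 23.8
ee_pos: [0.5119, -0.15, 0.024]
tcp_rot: [0.0, -0.042, 0.999, -0.0]
contact_force: [-2.2, -0.2, 2.2]
width: 0.0566
grip_force: 54.7
```

Contact is made, so I'll release, lift clear and head for the mouse.

>>> arm_command:
  targets:
    - [0,0,0,0,0,0]
    - [0,0,0,0,0,0]
    - [0,0,0,0,0,0]
    - [0,0,0,0,0,0]
    - [0,0,0,0,0,0]
  claw: 1.0

```text
clock: 24.22
ee_pos: [0.512, -0.15, 0.0236]
tcp_rot: [0.0, -0.043, 0.999, -0.0]
contact_force: [0.0, 0.3, 1.2]
width: 0.0852
grip_force: 0.0
```

>>> arm_command:
  targets:
    - [0,0,-0.1,0,0,0]
    - [0,0,-0.25,0,0,0]
    - [0,0,-0.4,0,0,0]
    - [0,0,-0.6,0,0,0]
    - [0,0,-0.65,0,0,0]
    - [0,0,-0.65,0,0,0]
    - [0,0,-0.65,0,0,0]

```text
clock: 24.8
ee_pos: [0.5142, -0.1509, 0.2223]
tcp_rot: [0.004, -0.043, 0.999, -0.002]
contact_force: [0.6, -0.5, -0.1]
width: 0.0854
grip_force: 0.0
```

Run:
```python
from h import *
import pickle
plan([(.5036,-.397,.1,180),(.5036,-.397,.0195,180)])
d=snap('wrist'); pickle.dump(d,open('w11.pkl','wb'))
```

```text
at [ 0.5142 -0.1509  0.2223] -175.12 clock 24.8
[ 0.105 -0.814  0.408] turn 0.163 rows>= 8
[0.    0.    0.268] turn 0.0 rows>= 3
```

>>> arm_command:
  targets:
    - [0.105,-0.814,0,0,0,0.16]
    - [0.105,-0.814,0,0,0,0.16]
    - [0.105,-0.814,0,0,0,0.16]
    - [0.105,-0.814,0.1,0,0,0.16]
    - [0.105,-0.814,0.4,0,0,0.16]
    - [0.105,-0.814,0.4,0,0,0.16]
    - [0.105,-0.814,0.4,0,0,0.16]
    - [0.105,-0.814,0.4,0,0,0.16]
    - [0.105,-0.814,0.4,0,0,0.16]
    - [0.105,-0.814,0.4,0,0,0.16]

```text
clock: 25.68
ee_pos: [0.5, -0.3945, 0.0968]
tcp_rot: [-0.001, -0.0, 1.0, 0.002]
contact_force: [-0.8, 0.4, 1.2]
width: 0.0854
grip_force: 0.0
```

Run:
```python
from h import *
import pickle
plan([(.5036,-.397,.0195,180)])
d=snap('wrist'); pickle.dump(d,open('w12.pkl','wb'))
im=d['img'].astype(int)
# mouse: dark pixels above fingers
m=(im.max(2)<75); 
for r in range(130,240,10):
  c=np.where(m[r,170:335])[0]+170
  print(r,(c.min(),c.max()) if len(c) else None, end=' ')
print(); print(proj(d,[(.553,-.397,.03),(.503,-.397,.03),(.45,-.397,.028),(.503,-.367,.028),(.503,-.427,.028)]).round().tolist())
```

```text
at [ 0.5    -0.3945  0.0968] -179.95 clock 25.6833
[-0.012 -0.008  0.258] turn 0.002 rows>= 3
130 None 140 None 150 (np.int64(222), np.int64(266)) 160 (np.int64(215), np.int64(274)) 170 (np.int64(210), np.int64(278)) 180 (np.int64(205), np.int64(283)) 190 (np.int64(207), np.int64(284)) 200 (np.int64(208), np.int64(285)) 210 (np.int64(209), np.int64(285)) 220 (np.int64(210), np.int64(285)) 230 (np.int64(212), np.int64(286)) 
[[248.0, 269.0], [248.0, 211.0], [248.0, 141.0], [287.0, 210.0], [209.0, 210.0]]
```

Mouse is where expected (sides at columns 209–285, predicted 209–287). I'll grasp it.

>>> arm_command:
  targets:
    - [-0.012,-0.007,0.1,0,0,0]
    - [-0.012,-0.007,0.2,0,0,0]
    - [-0.012,-0.007,0.255,0,0,0]
    - [-0.012,-0.007,0.255,0,0,0]
    - [-0.012,-0.007,0.255,0,0,0]
  claw: 0.9

```text
clock: 26.15
ee_pos: [0.5055, -0.397, 0.0233]
tcp_rot: [0.0, -0.001, 1.0, -0.0]
contact_force: [0.6, -0.4, 1.2]
width: 0.0767
grip_force: 0.0
```

>>> arm_command:
  targets:
    - [0,0,0,0,0,0]
    - [0,0,0,0,0,0]
    - [0,0,0,0,0,0]
    - [0,0,0,0,0,0]
    - [0,0,0,0,0,0]
    - [0,0,0,0,0,0]
  claw: 0.5
  force: 25

```text
clock: 26.65
ee_pos: [0.5068, -0.3989, 0.0255]
tcp_rot: [0.002, -0.001, 1.0, -0.001]
contact_force: [-0.2, 2.2, 7.2]
width: 0.0598
grip_force: 26.8
```

>>> arm_command:
  targets:
    - [0,0,-0.05,0,0,0]
    - [0,0,-0.15,0,0,0]
    - [0,0,-0.3,0,0,0]
    - [0,0,-0.45,0,0,0]
    - [0,0,-0.6,0,0,0]
    - [0,0,-0.6,0,0,0]
    - [0,0,-0.6,0,0,0]

```text
clock: 27.23
ee_pos: [0.5077, -0.4009, 0.2093]
tcp_rot: [0.005, -0.001, 1.0, -0.005]
contact_force: [0.7, -0.2, -1.3]
width: 0.0596
grip_force: 27.3
```

Run:
```python
from h import *
plan([(.55,-.13,.2,177),(.59,.149,.2,172.2),(.597,.1495,.0145,172.2)])
```

```text
at [ 0.5077 -0.4009  0.2093] -179.93 clock 27.2333
[-0.142  0.903  0.031] turn 0.102 rows>= 8
[-0.084  0.936 -0.   ] turn 0.16 rows>= 8
[-0.023  0.005  0.618] turn -0.0 rows>= 6
```

>>> arm_command:
  targets:
    - [-0.02,0.05,0,0,0,0.05]
    - [-0.03,0.15,0,0,0,0.1]
    - [-0.05,0.27,0,0,0,0.1]
    - [-0.07,0.4,0,0,0,0.1]
    - [-0.09,0.53,0,0,0,0.1]
    - [-0.11,0.66,0,0,0,0.1]
    - [-0.13,0.78,0,0,0,0.1]
    - [-0.14,0.87,0,0,0,0.1]
    - [-0.142,0.9,0,0,0,0.1]
    - [-0.142,0.9,0,0,0,0.1]

```text
clock: 28.07
ee_pos: [0.5458, -0.1255, 0.2004]
tcp_rot: [-0.002, 0.024, 1.0, 0.001]
contact_force: [0.4, 0.3, -1.7]
width: 0.0597
grip_force: 27.3
```

>>> arm_command:
  targets:
    - [-0.02,0.05,0,0,0,0.05]
    - [-0.03,0.15,0,0,0,0.1]
    - [-0.04,0.27,0,0,0,0.16]
    - [-0.05,0.4,0,0,0,0.16]
    - [-0.06,0.53,0,0,0,0.16]
    - [-0.07,0.66,0,0,0,0.16]
    - [-0.08,0.78,0,0,0,0.16]
    - [-0.084,0.89,0,0,0,0.16]
    - [-0.084,0.935,0,0,0,0.16]
    - [-0.084,0.935,0,0,0,0.16]

```text
clock: 28.9
ee_pos: [0.5868, 0.1521, 0.2011]
tcp_rot: [-0.0, 0.066, 0.998, -0.0]
contact_force: [-0.7, 0.2, -1.1]
width: 0.0595
grip_force: 27.3
```

Run:
```python
from h import *
plan([(.600,.1495,.04,172.2)])
```

```text
at [0.5868 0.1521 0.2011] 172.41 clock 28.9
[-0.045 -0.003  0.537] turn 0.007 rows>= 5
```

>>> arm_command:
  targets:
    - [-0.045,-0.004,0.06,0,0,0]
    - [-0.045,-0.004,0.16,0,0,0]
    - [-0.045,-0.004,0.27,0,0,0]
    - [-0.045,-0.004,0.38,0,0,0]
    - [-0.045,-0.004,0.48,0,0,0]
    - [-0.045,-0.004,0.52,0,0,0]
    - [-0.045,-0.004,0.53,0,0,0]
    - [-0.045,-0.004,0.53,0,0,0]

```text
clock: 29.57
ee_pos: [0.5994, 0.1463, 0.0424]
tcp_rot: [-0.001, 0.068, 0.998, -0.0]
contact_force: [-0.4, -0.4, -1.5]
width: 0.0593
grip_force: 27.3
```

Run:
```python
from h import *
plan([(.600,.1495,.021,172.2)])
```

```text
at [0.5994 0.1463 0.0424] 172.18 clock 29.5667
[-0.001  0.011  0.071] turn -0.001 rows>= 2
```

>>> arm_command:
  targets:
    - [0,0.008,0.02,0,0,0]
    - [0,0.008,0.04,0,0,0]
    - [0,0.008,0.055,0,0,0]
    - [0,0.008,0.065,0,0,0]
    - [0,0.008,0.065,0,0,0]
    - [0,0.008,0.065,0,0,0]

```text
clock: 30.07
ee_pos: [0.6, 0.1504, 0.0237]
tcp_rot: [0.0, 0.067, 0.998, -0.0]
contact_force: [0.2, -0.3, -1.4]
width: 0.0598
grip_force: 27.3
```

>>> arm_command:
  targets:
    - [0,0,0.004,0,0,0]
    - [0,0,0.009,0,0,0]
    - [0,0,0.013,0,0,0]
    - [0,0,0.013,0,0,0]

```text
clock: 30.4
ee_pos: [0.6002, 0.1503, 0.0197]
tcp_rot: [0.0, 0.067, 0.998, 0.0]
contact_force: [-0.9, -0.3, -0.5]
width: 0.0597
grip_force: 27.3
```

>>> arm_command:
  targets:
    - [0,0,0.003,0,0,0]
    - [0,0,0.005,0,0,0]
    - [0,0,0.005,0,0,0]

```text
clock: 30.65
ee_pos: [0.6002, 0.1503, 0.0195]
tcp_rot: [0.0, 0.067, 0.998, -0.0]
contact_force: [-2.8, -0.1, 8.0]
width: 0.0601
grip_force: 27.9
```

Contact is made, so I'll release, lift and back the arm away for a final look.

>>> arm_command:
  targets:
    - [0,0,0,0,0,0]
    - [0,0,0,0,0,0]
    - [0,0,0,0,0,0]
    - [0,0,0,0,0,0]
    - [0,0,0,0,0,0]
  claw: 0.92

```text
clock: 31.07
ee_pos: [0.6, 0.1502, 0.018]
tcp_rot: [-0.0, 0.067, 0.998, -0.0]
contact_force: [0.3, -0.2, -0.3]
width: 0.0785
grip_force: 0.0
```

>>> arm_command:
  targets:
    - [0,0,-0.1,0,0,0]
    - [0,0,-0.25,0,0,0]
    - [0,0,-0.4,0,0,0]
    - [0,0,-0.6,0,0,0]
    - [0,0,-0.85,0,0,0]
    - [0,0,-0.85,0,0,0]
    - [0,0,-0.85,0,0,0]
    - [0,0,-0.85,0,0,0]

```text
clock: 31.73
ee_pos: [0.6035, 0.1508, 0.2802]
tcp_rot: [0.006, 0.067, 0.998, 0.001]
contact_force: [-0.4, 0.1, 0.5]
width: 0.0787
grip_force: 0.0
```

Run:
```python
from h import *
import pickle
plan([(.46,-.05,.27,175),(.38,-.3,.27,180)])
d=snap('wrist'); pickle.dump(d,open('w13.pkl','wb'))
```

```text
at [0.6035 0.1508 0.2802] 172.27 clock 31.7333
[ 0.384 -0.727  0.034] turn -0.091 rows>= 7
[ 0.193 -0.853 -0.   ] turn -0.167 rows>= 8
```

>>> arm_command:
  targets:
    - [0.38,-0.72,0,0,0,0]
    - [0.38,-0.72,0,0,0,0]
    - [0.38,-0.72,0,0,0,0]
    - [0.38,-0.72,0,0,0,0]
    - [0.38,-0.72,0,0,0,0]
    - [0.38,-0.72,0,0,0,0]
    - [0.38,-0.72,0,0,0,0]
    - [0.38,-0.72,0,0,0,0]

```text
clock: 32.45
ee_pos: [0.456, -0.0494, 0.2712]
tcp_rot: [-0.002, 0.069, 0.998, 0.0]
contact_force: [0.4, 0.3, -0.1]
width: 0.0786
grip_force: 0.0
```

>>> arm_command:
  targets:
    - [0.23,-0.85,0,0,0,0]
    - [0.23,-0.85,0,0,0,0]
    - [0.23,-0.85,0,0,0,0]
    - [0.23,-0.85,0,0,0,0]
    - [0.23,-0.85,0,0,0,0]
    - [0.23,-0.85,0,0,0,0]
    - [0.23,-0.85,0,0,0,0]
    - [0.23,-0.85,0,0,0,0]
    - [0.23,-0.85,0,0,0,0]

```text
clock: 33.2
ee_pos: [0.3556, -0.2915, 0.2719]
tcp_rot: [-0.001, 0.068, 0.998, 0.001]
contact_force: [0.4, 1.1, 0.8]
width: 0.0783
grip_force: 0.0
```

Run:
```python
from h import *
import pickle
d=snap('top');s=snap('scene');pickle.dump((d,s),open('fin.pkl','wb'))
a=cv2.resize(d['img'][80:230,60:360,::-1],(800,400),interpolation=2)
b=cv2.resize(s['img'][80:384,130:430,::-1],(197,200),interpolation=2)
wv=pickle.load(open('w13.pkl','rb'))['img'][60:280,100:400,::-1]
c=cv2.resize(wv,(273,200),interpolation=2)
e=cv2.resize(pickle.load(open('w11.pkl','rb'))['img'][60:280,100:400,::-1],(273,200),interpolation=2)
row=np.zeros((200,800,3),np.uint8);row[:,:197]=b;row[:,200:473]=c;row[:,480:753]=e
cv2.imwrite('pics/fin.png',np.vstack([a,row])); print(monitor.get_obs()['ee_pos'])
```

```text
[ 0.35597919 -0.29045683  0.27232875]
```

View pics/fin.png

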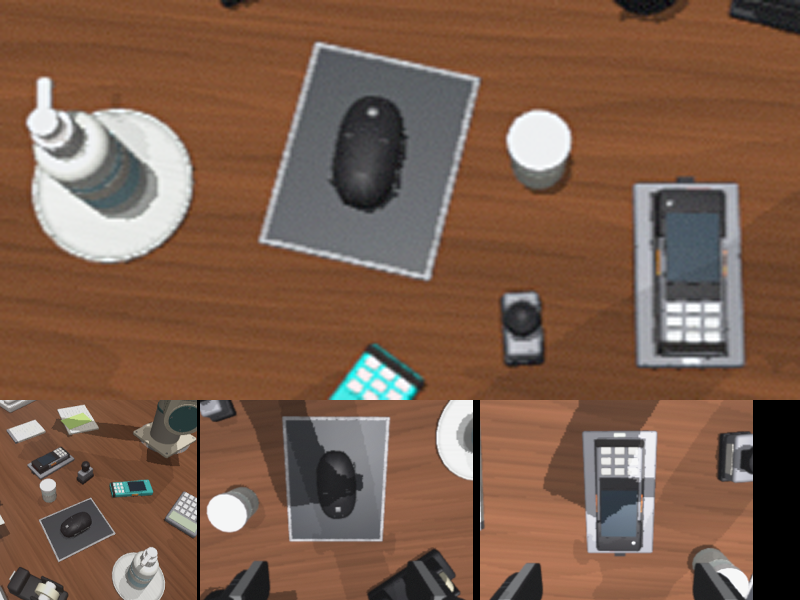

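All three are in place and upright in the final view: the bottle's head is at (44,125), the mouse at (369,152) and the terminal at (692,272). I'll check the numbers before handing in.

Run:
```python
from h import *
import pickle
d,_=pickle.load(open('fin.pkl','rb'))
f=lambda n,uv,z:print(n,w(d,np.array(uv)/(800/300)+[60,80],z)[:,:2].round(4).tolist())
f('head',[(44,125)],.178);f('saucer l r t b',[(33,186),(193,186),(112,109),(112,262)],.008)
f('mouse f b l r',[(372,95),(368,212),(332,155),(405,155)],.02)
f('mat',[(318,43),(478,79),(429,278),(262,241)],.004)
f('term head l r tail l r',[(654,190),(724,190),(658,352),(727,355)],.033)
f('charger',[(634,184),(738,184),(743,366),(638,366)],.012)
d=pickle.load(open('w13.pkl','rb'))
f2=lambda n,uv,z:print(n,w(d,(np.array(uv)-[200,400])*1.1+[100,60],z)[:,:2].round(4).tolist())
f2('w mouse f b l r',[(338,519),(336,451),(317,485),(356,485)],.02);f2('w mat',[(283,418),(389,418),(383,541),(290,541)],.004)
```

```text
head [[0.5482, 0.3799]]
saucer l r t b [[0.5404, 0.4541], [0.5534, 0.3082], [0.6203, 0.3937], [0.4762, 0.3708]]
mouse f b l r [[0.6512, 0.1528], [0.5402, 0.1437], [0.5907, 0.1826], [0.5966, 0.1163]]
mat [[0.7038, 0.2121], [0.6815, 0.0581], [0.4877, 0.084], [0.5085, 0.2393]]
term head l r tail l r [[0.58, -0.1113], [0.5856, -0.1738], [0.4342, -0.1245], [0.4368, -0.1847]]
charger [[0.5901, -0.0944], [0.5986, -0.1893], [0.4315, -0.2026], [0.4233, -0.1097]]
w mouse f b l r [[0.652, 0.1458], [0.5467, 0.157], [0.5931, 0.121], [0.6012, 0.1807]]
w mat [[0.4896, 0.0851], [0.5108, 0.2417], [0.7069, 0.2167], [0.6851, 0.0582]]
```

```bash
python3 -c "
from cell import arm
print(arm.hand_in())"
```

```text
the job is handed in; nothing more can be done
None
```

The job is handed in: the bottle stands upright in the saucer, the terminal lies screen up and lined up on the charger, and the mouse is right way up on the mat, each within about 3 mm of centre by the last camera check, with the jar and stamp never touched.

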